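# Set out the watch stall's display mat

### The job

Set out the display on the grey mat (front means the robot's side): stand the green alarm clock on the middle of the round wooden riser, and put the steel watch on its blue cushion on the mat midway between the two risers, in line with them. Lay the brown box on the mat straight in front of the white square riser, squared up to it with a long side facing it and a gap of about 4 cm, and put the gold watch on its red cushion on the middle of the box. Leave the black watch and the loupe where they are.

Things in the scene. Friction and masses are not known exactly. Their poses are not given: they have to be found in the camera images.
- mat: Fixed grey mat with a thin aluminium edge, 260 (x) x 330 (y) x 4 mm, lying on the table. Origin: centre of its underside; x points away from the robot, turned up to 0.2 rad either way from the base's x, y to the left; the upper side is at z = 4 mm.
- square_riser: White square block fixed on the mat, 80 x 80 x 30 mm high. Origin: centre of its underside, on the mat's upper side. Its axes are those of the mat: x points away from the robot, so its front face is at x = -40 mm; y to the left. The two risers stand side by side along y, centres 230 mm apart; which is left and which right varies.
- round_riser: Round wooden disc fixed on the mat, 90 mm in diameter, 30 mm high. Origin: centre of its underside, on the mat's upper side. Axes as the mat's.
- steel_watch: Steel wristwatch with a blue dial, buckled round a blue cushion. 64 mm long (x, the cushion's length), 48 mm wide across the strap (y), 46 mm high over the watch glass; the strap's sides are flat, 22 mm wide along x and reach from 3 to 37 mm high, the cushion is 44 mm wide. Origin: centre of the underside, z up. About 0.14 kg. It lies on the table at either side of the mat.
- gold_watch: Gold (brass) wristwatch with a white dial, buckled round a red cushion. 64 mm long (x, the cushion's length), 48 mm wide across the strap (y), 46 mm high over the watch glass; the strap's sides are flat, 22 mm wide along x and reach from 3 to 37 mm high, the cushion is 44 mm wide. Origin: centre of the underside, z up. About 0.14 kg. It lies on the table at either side of the mat.
- box: Closed dark brown wooden watch box with a black seam and a small brass catch, 60 (x) x 80 (y) x 40 mm high, solid, the lid does not open. Its long sides are the faces at x = -30 and +30 mm. Origin: centre of the underside, z up. About 0.25 kg. It lies on the table at either side of the mat.
- clock: Green twin-bell alarm clock, white dial, two brass bells, standing upright on the table beside the mat. Round case 66 mm in diameter (y, z), 36 mm deep (x: flat dial at -18 mm, flat back at +18 mm), centred 44 mm above the underside; foot 40 (x) x 56 (y) x 14 mm; total height 89 mm. Origin: centre of the foot's underside, z up. About 0.28 kg.
- black_watch: Black wristwatch with a black dial on a yellow cushion, same shape as the other two watches, loose on the table further out to one side; to be left alone. Origin: centre of the underside.
- loupe: Watchmaker's black loupe, a short cone 40 mm across at its top and 28 mm high, standing loose on the mat in front of the round riser, centre 110 mm from the riser's; to be left alone. Origin: centre of the underside.

How it is judged (in metres and radians):
At the end, for the whole second after the job is handed in: Clock on round riser, steel watch on mat midway between risers (all within 15 mm); box on mat 25-55 mm in front of square riser, within 15 mm sideways, long side to it within 0.2 rad; gold watch on box within 15 mm; all upright within 0.12 rad, at rest, released (horizontal distance between clock and round_riser below 0.015 m and z of clock in the frame of round_riser between 0.025 and 0.035 m and x of steel_watch in the frame of square_riser between -0.015 and 0.015 m and horizontal distance between steel_watch and square_riser below 0.13 m and horizontal distance between steel_watch and round_riser below 0.13 m and z of steel_watch in the frame of mat between -0.001 and 0.009 m and x of box in the frame of square_riser between -0.125 and -0.095 m and y of box in the frame of square_riser between -0.015 and 0.015 m and z of box in the frame of mat between -0.001 and 0.009 m and angle between the x axis of box and the x axis of square_riser, either way round below 0.2 rad and horizontal distance between gold_watch and box below 0.015 m and z of gold_watch in the frame of box between 0.035 and 0.045 m and linear speed of each of steel_watch, gold_watch, box, clock below 0.02 m/s and angular speed of each of steel_watch, gold_watch, box, clock below 0.2 rad/s and angle between each of steel_watch, gold_watch, box, clock's own z axis and vertical below 0.12 rad); the robot touches nothing.
It fails at once if the black watch is moved by more than 20 mm (distance of black_watch from where it was at the start of the episode above 0.02 m).
It fails at once if the loupe is moved by more than 20 mm (distance of loupe from where it was at the start of the episode above 0.02 m).
It also fails if it takes over 106 s, if anything falls off the work surface, if the arm or the gripper's body presses on something with over 40 N, if the wrist force passes 120 N, or if a joint passes its speed limit or range.

### The arm

A 6-joint arm with a two-finger parallel gripper is mounted at the origin on the work surface. World frame = base frame: x ahead of the robot, y to its left, z up, the work surface at z = 0. Lengths are in mm, angles in rad, forces in N, time in s.
With the tool pointing down it reaches from about 275 to 1000 mm from the base axis. Payload 8.4 kg.
Tool frame: the origin (TCP) lies between the finger pads; the fingertips stand 22 mm ahead of it and the grasp point (between the pads) lies 3 mm ahead of it (r.nose_length is the z of the fingertips in the tool frame, in mm); z points along the fingers, y is the line along which they close (so a half turn about z gives the same grasp; the last joint's range is limited). The gripper opens to 85 mm and grips with 20 to 120 N. Pads are 22 mm wide; open, the fingers measure 114 mm over their backs; the gripper's body (76 mm by 85 mm) begins 54 mm behind the grasp point. The pads swing forward as they close: fully open they stand 13 mm farther back than shut.
Start: joints at [1.22, 0.353, 1.633, -0, 1.155, -0.002], TCP at [213.605, 587.368, 253.281] pointing down, gripper open.
Joint ranges: [-2.63, 2.63], [-0.92, 2.1], [0.06, 2.66], [-1.3, 4.44], [0, 2.69], [-3.02, 3.02]. Speed limits (rad/s): [2.22, 2.22, 2.79, 3.14, 3.14, 3.14].

### API

Orientations are given as [roll, pitch, yaw] about the fixed x, y, z axes, in that order (R = Rz(yaw) Ry(pitch) Rx(roll)).
In Python, from rig import r, cams gives the robot as it stands.
- The arm moves only by the shell command python3 -m handwheel 'ROWS' [FORCE]. ROWS is rows parted by semicolons, their numbers by spaces, 1 to 5 of them, each of 7 numbers: a rotation vector rx, ry, rz in rad, then dx, dy, dz in mm, then the opening from 0.0 (shut) to 1.0 (fully open); each row shifts and turns the commanded pose from where the row before left it, along the tool's axes as they then stand; what a row does not reach is not made up. A row lasts 1/12 s, in which the tool goes at most 41.7 mm and 0.125 rad, less where a joint would pass 70% of its speed; a pose out of reach is approached as far as the arm can. The fingers move at their own pace and stop on an object; FORCE is the grip in N (left out, the last holds). Time passes only in rows, so rows that do not move let the fingers close. It prints the time, the measured TCP pose, the force, the opening and the grip force at its end.
- r.sense(): the state, without advancing time (a new reading comes with each control period).
- cams.grab_frame(name): name is "side" or "top" or "wrist"; returns the picture (400x640x3 uint8, red, green, blue); there is no depth.
- cams.camera_params(name): a dict with "fx", "fy", "cx", "cy" (pixels), "dist_coeffs" ([k1, k2, p1, p2, k3] as OpenCV has them; the pictures are not rectified), "rvec" (rotation vector, rad) and "tvec" (3), from world to camera coordinates, as OpenCV has them. Camera axes: x right, y down, z forward; pixel columns grow to the right and rows downward; lengths in mm; the calibration is good to about 2 mm. A picture is of the moment at which its call begins: read the wrist's pose just before it. camera_params takes no time and is no camera call; for the wrist camera it gives the pose at the moment of the call.
- r.sign_off(): hands the job in; it is judged then, once.
The state is a dict: "clock": time; "qpos": joint angles; "qvel": joint speeds; "joint_efforts": joint torques, N m; "eef_pos": TCP position; "tcp_rot": TCP orientation; "contact_force": force on the tool from outside, world axes, zero at the start; "wrist_torque": the same for the moment, N m; "opening": opening from 0.0 (shut) to 1.0 (fully open); "grasp_force": force on a finger pad.
Only numpy, scipy, OpenCV 4.12 (cv2) and the standard library are available. Lean on these libraries where they do the work, as an engineer would, in place of code of your own. Each camera call takes 0.05 s, during which the arm holds its last target. There are 200 camera calls.

## Working session

There is one attempt and no reset: what is moved stays moved. The work goes in short steps, Python scripts to look and compute and a shell command to move; the robot and the scene stay as the last step left them, time stands still between calls to the robot, and variables do not carry over. Pictures are saved under pics/ and viewed, at most 14 in all, crops included, and the job is handed in when it is done.

```bash
ls; mkdir -p pics; python3 - <<'E'
from rig import r,cams
import cv2,numpy as np
for n in("top","side"):
    im=cams.grab_frame(n);cv2.imwrite(f"pics/{n}0.png",im[:,:,::-1])
    print(n,cams.camera_params(n))
print(r.sense())
E
```

```text
pics
top {'fx': 464.32786238183394, 'fy': 464.32786238183394, 'cx': 324.51029330206393, 'cy': 191.52342971011024, 'dist_coeffs': array([-0.12838835,  0.        ,  0.        ,  0.        ,  0.        ]), 'rvec': array([ 2.20539934, -2.16890887,  0.04113747]), 'tvec': array([  12.84966659,  523.27712595, 1317.29181207])}
side {'fx': 478.2535653074762, 'fy': 478.2535653074762, 'cx': 322.6688202809911, 'cy': 205.07991533642317, 'dist_coeffs': array([0.00152713, 0.        , 0.        , 0.        , 0.        ]), 'rvec': array([ 2.11819533, -0.87050301,  0.38541868]), 'tvec': array([-368.68638701,  271.61066625, 1170.36214821])}
{'clock': 0.1, 'qpos': array([ 1.21960746e+00,  3.53567712e-01,  1.63404168e+00,  3.57904868e-05,
        1.15522298e+00, -2.39341304e-03]), 'qvel': array([-0.00027254, -0.00159878, -0.00114004, -0.00053985,  0.00042488,
        0.0004552 ]), 'joint_efforts': array([ 4.14720307e-04, -6.06353617e+01, -3.42817140e+01,  1.56122483e-04,
        4.10362001e-03, -6.14721031e-06]), 'eef_pos': array([213.45362411, 586.99833653, 252.65146766]), 'tcp_rot': array([-3.14035302e+00, -3.56932903e-05,  2.79278271e+00]), 'contact_force': array([ 0.59267311, -0.38489534, -0.34863596]), 'wrist_torque': array([ 0.06458469, -0.00270123,  0.01311716]), 'grasp_force': 0.0, 'opening': 0.999699858375504}
```

View pics/top0.png

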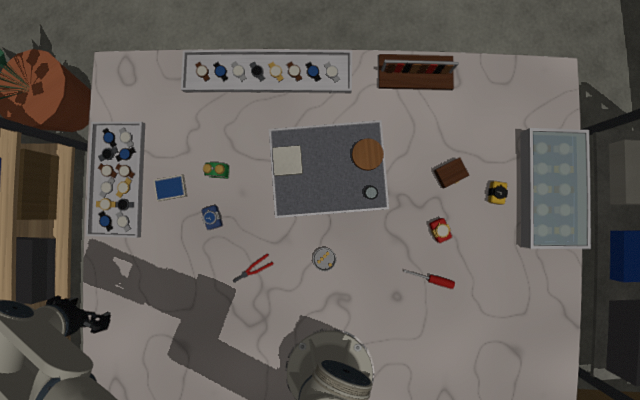

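View pics/side0.png

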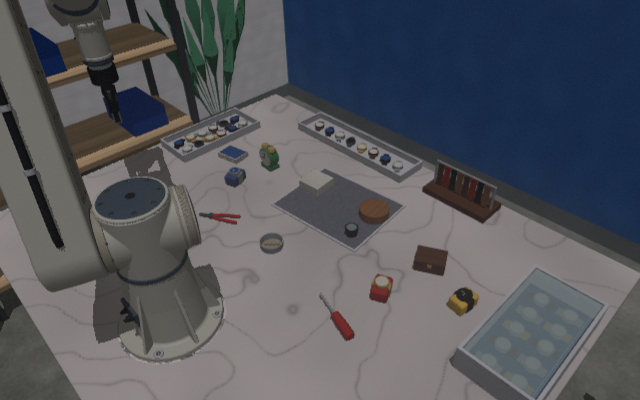

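Top view: clock (215,170), steel watch (211,217), square riser (287,160), round riser (367,154), box (451,172), gold watch (441,230), black watch (497,192) and loupe (370,192). Side view: clock (269,156), steel (235,176), square riser (316,183), round riser (374,211), box (431,260) and gold (381,288).

```bash
cat > h.py <<'E'
import numpy as np,cv2
from scipy.spatial.transform import Rotation as Ro
from rig import r,cams
def ray(P,px):
    K=np.array([[P["fx"],0,P["cx"]],[0,P["fy"],P["cy"]],[0,0,1]])
    u=cv2.undistortPoints(np.array(px,float).reshape(-1,1,2),K,P["dist_coeffs"])[:,0]
    R=cv2.Rodrigues(np.array(P["rvec"]))[0];o=-R.T@np.array(P["tvec"])
    d=np.c_[u,np.ones(len(u))]@R
    return o,d/np.linalg.norm(d,axis=1)[:,None]
def plane(P,px,z):
    o,d=ray(P,px);return o+d*((z-o[2])/d[:,2])[:,None]
def tri(obs):
    A=np.zeros((3,3));b=np.zeros(3);L=[]
    for P,p in obs:
        o,d=ray(P,p);M=np.eye(3)-np.outer(d[0],d[0]);A+=M;b+=M@o;L.append((o,d[0]))
    x=np.linalg.solve(A,b)
    return x,[float(np.linalg.norm(np.cross(x-o,d))) for o,d in L]
def blob(m,near,k=3):
    m=cv2.morphologyEx(m.astype(np.uint8)*255,cv2.MORPH_CLOSE,np.ones((k,k)))
    cs=[c for c in cv2.findContours(m,cv2.RETR_EXTERNAL,cv2.CHAIN_APPROX_NONE)[0] if cv2.contourArea(c)>25]
    return min(cs,key=lambda c:-cv2.pointPolygonTest(c,tuple(map(float,near)),True))
def go(x,y,z,yaw=None):
    s=r.sense();R=Ro.from_euler("xyz",s["tcp_rot"]);p=np.array(s["eef_pos"])
    print("t",round(s["clock"],1),"d_tool",R.inv().apply(np.array([x,y,z])-p).round(1),end=" ")
    if yaw is not None:
        w=(-(yaw-s["tcp_rot"][2])+np.pi/2)%np.pi-np.pi/2   # rz in tool (pointing down), mod half turn
        print("rz",round(w,3),end="")
    print()
E
python3 - <<'E'
from h import *
P=cams.camera_params("top");S=cams.camera_params("side")
t=cv2.imread("pics/top0.png");s=cv2.imread("pics/side0.png")
ht=cv2.cvtColor(t,cv2.COLOR_BGR2HSV).astype(int);hs=cv2.cvtColor(s,cv2.COLOR_BGR2HSV).astype(int)
def col(h,lo,hi,smin,vmin=30,vmax=256): return (h[...,0]>=lo)&(h[...,0]<=hi)&(h[...,1]>smin)&(h[...,2]>vmin)&(h[...,2]<vmax)
for n,(a,pt,ps,z) in {"clock":((40,85,90),(215,170),(269,156),60),"steel":((100,125,110),(211,217),(235,176),30),
 "gold":((0,0,0),(441,230),(381,288),30),"box":((0,15,60),(451,172),(431,260),40),"round":((5,20,60),(367,154),(374,211),34)}.items():
    f=(lambda h:((h[...,0]<6)|(h[...,0]>174))&(h[...,1]>140)&(h[...,2]>60)) if n=="gold" else (lambda h:col(h,*a))
    o=[]
    for h,p,Q in((ht,pt,P),(hs,ps,S)):
        c=blob(f(h),p);b=cv2.minAreaRect(c);o.append((Q,b[0]));print(n,np.round(b[0]+b[1],1),round(b[2]),cv2.contourArea(c))
        if Q is P: print("   corners@z",z,plane(P,cv2.boxPoints(b),z)[:,:2].round(0).tolist(),"c",plane(P,[b[0]],z).round(0))
    print("   tri",[np.round(v,1) for v in tri(o)])
m=(ht[...,1]<40)&(ht[...,2]<105)&(ht[...,2]>45)
c=blob(m,(330,180),5);b=cv2.minAreaRect(c);print("mat",b);q=plane(P,cv2.boxPoints(b),4);print(q.round(1))
sq=(ht[...,2]>130)&(ht[...,1]<60);print(t[160,287],t[180,330],t[240,150])
a=cv2.resize(t[110:220,260:400],None,fx=5.7,fy=5.4,interpolation=cv2.INTER_CUBIC);cv2.imwrite("pics/a.png",a[:600,:800])
l=cv2.resize(t[145:235,185:235],None,fx=6,fy=6,interpolation=cv2.INTER_CUBIC);rr=cv2.resize(t[150:240,425:505],None,fx=6,fy=6,interpolation=cv2.INTER_CUBIC)
cv2.imwrite("pics/b.png",np.hstack([l,rr])[:,:800])
E
```

```text
clock [216.8 169.6  22.8  14.1] 6 204.5
   corners@z 60 [[560.0, 358.0], [600.0, 355.0], [594.0, 290.0], [555.0, 293.0]] c [[577. 324.  60.]]
clock [269.4 153.6  16.    7.8] 22 32.5
   tri [array([578.6, 326.2,  50.1]), array([0.5, 0.5])]
steel [211.6 216.8  21.2  14.7] 74 227.0
   corners@z 30 [[467.0, 373.0], [480.0, 332.0], [422.0, 313.0], [409.0, 354.0]] c [[444. 343.  30.]]
steel [232.1 151.3  20.8   9.1] 22 125.0
   tri [array([440.5, 321.5, 125.6]), array([5.7, 5.7])]
gold [437.7 222.9   6.3  14.8] 66 59.5
   corners@z 30 [[438.0, -278.0], [455.0, -317.0], [439.0, -324.0], [421.0, -286.0]] c [[ 438. -301.   30.]]
gold [379.1 290.6  15.9   7.4] 16 84.5
   tri [array([ 432.1, -304.8,  -10.7]), array([8.1, 8.1])]
box [451.  172.5  20.6  30. ] 63 547.5
   corners@z 40 [[588.0, -285.0], [627.0, -362.0], [575.0, -388.0], [536.0, -311.0]] c [[ 581. -336.   40.]]
box [430.  259.8  30.6  24.3] 11 671.5
   tri [array([ 583.1, -341.6,   17.4]), array([0.8, 0.8])]
round [367.  154.   31.3  31.3] 63 761.5
   corners@z 34 [[650.0, -38.0], [691.0, -117.0], [612.0, -157.0], [570.0, -78.0]] c [[631. -97.  34.]]
round [373.5 210.5  25.   29. ] 90 595.5
   tri [array([632.7, -98.6,  15.6]), array([0.4, 0.4])]
mat ((326.82745361328125, 168.42529296875), (85.30664825439453, 112.45855712890625), 85.51539611816406)
[[ 700.2  191.8    4. ]
 [ 730.9 -135.5    4. ]
 [ 483.  -157.     4. ]
 [ 452.2  166.3    4. ]]
[123 133 137] [75 72 71] [121 126 133]
```

View pics/b.png

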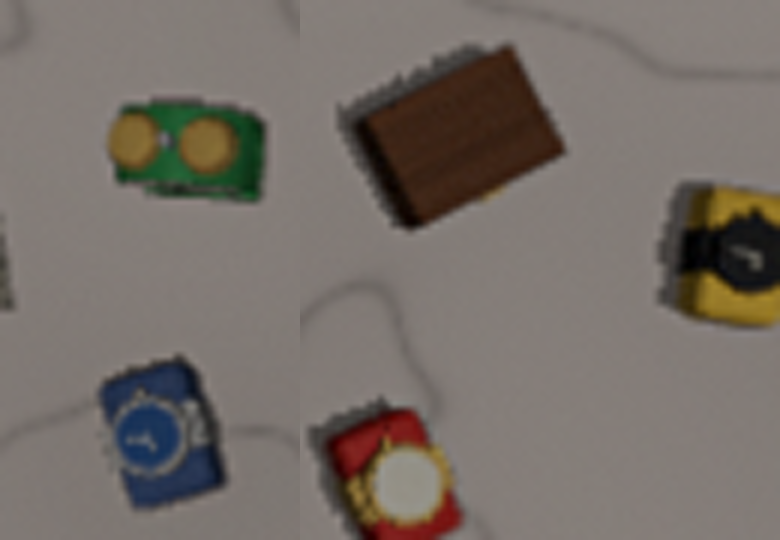

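Crop: two bells on the clock at crop (135,140) and (208,145); steel watch about (150,435), its long axis slightly tilted; box about (460,135), turned roughly 30 degrees; gold watch about (405,485). Now I'll move towards the left group and look with the wrist camera.

```bash
python3 -c "
from h import *
go(510,335,300,1.49)"
```

```text
t 0.1 d_tool [-364.8 -135.5  -47.2] rz 1.303
```

```bash
M="python3 -m handwheel"; $M '0 0 0 -36.5 -13.5 -4.7 1;0 0 0 -36.5 -13.5 -4.7 1;0 0 0 -36.5 -13.5 -4.7 1;0 0 0 -36.5 -13.5 -4.7 1;0 0 0 -36.5 -13.5 -4.7 1' 60 | tail -1
$M '0 0 0 -36.5 -13.5 -4.7 1;0 0 0 -36.5 -13.5 -4.7 1;0 0 0 -36.5 -13.5 -4.7 1;0 0 0 -36.5 -13.5 -4.7 1;0 0 0 -36.5 -13.5 -4.7 1'  | tail -1
$M '0 0 0.12 0 0 0 1;0 0 0.12 0 0 0 1;0 0 0.12 0 0 0 1;0 0 0.12 0 0 0 1;0 0 0.12 0 0 0 1' | tail -1
$M '0 0 0.12 0 0 0 1;0 0 0.12 0 0 0 1;0 0 0.12 0 0 0 1;0 0 0.12 0 0 0 1;0 0 0.12 0 0 0 1' | tail -1
$M '0 0 0.103 0 0 0 1;0 0 0 0 0 0 1;0 0 0 0 0 0 1' 
python3 -c "
from h import *
go(577,324,300,1.49)
im=cams.grab_frame('wrist');cv2.imwrite('pics/w1.png',im[:,:,::-1]);P=cams.camera_params('wrist');print(P)
import pickle;pickle.dump(P,open('w1.pkl','wb'))"
```

```text
grasp_force: 0.0
grasp_force: 0.0
grasp_force: 0.0
grasp_force: 0.0
clock: 2.02
eef_pos: [510.3, 335.7, 300.0]
tcp_rot: [-3.141, 0.0, 1.493]
contact_force: [-1.3, -0.0, 0.2]
opening: 1.0
grasp_force: 0.0
t 2.0 d_tool [-6.4 67.4 -0.1] rz 0.003
{'fx': 289.87302835879336, 'fy': 289.87302835879336, 'cx': 318.1223754100172, 'cy': 202.4404769171619, 'dist_coeffs': array([-0.00170801,  0.        ,  0.        ,  0.        ,  0.        ]), 'rvec': array([-2.87776271,  0.11144146,  0.0141596 ]), 'tvec': array([-483.16613208,  315.7686758 ,  519.07718825])}
```

View pics/w1.png

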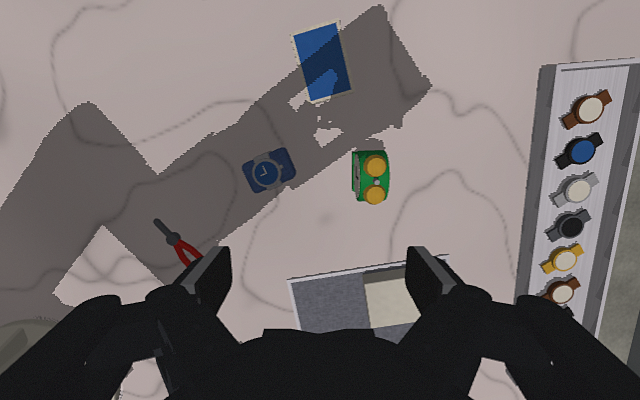

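Wrist picture: clock bells at (375,166) and (375,195), steel watch dial at (265,170), mat corner at the bottom. Now a second, nearer viewpoint for height.

```bash
M="python3 -m handwheel"; $M '0 0 0 -24 12 18 1;0 0 0 -24 12 18 1;0 0 0 -24 12 18 1;0 0 0 -24 12 18 1;0 0 0 0 0 0 1' 
python3 - <<'E'
from h import *
import pickle
P2=cams.camera_params('wrist');im=cams.grab_frame('wrist')[:,:,::-1];cv2.imwrite('pics/w2.png',im);pickle.dump(P2,open('w2.pkl','wb'))
P1=pickle.load(open('w1.pkl','rb'))
i1=cv2.imread('pics/w1.png')
h1=cv2.cvtColor(i1,cv2.COLOR_BGR2HSV).astype(int);h2=cv2.cvtColor(np.ascontiguousarray(im),cv2.COLOR_BGR2HSV).astype(int)
def feats(h,P):
    out={}
    def px(X): return cv2.projectPoints(np.array([X],float),np.array(P["rvec"]),np.array(P["tvec"]),np.array([[P["fx"],0,P["cx"]],[0,P["fy"],P["cy"]],[0,0,1.]]),P["dist_coeffs"])[0][0,0]
    c=px((577,324,70));m=(h[...,0]>40)&(h[...,0]<85)&(h[...,1]>90)
    k=blob(m,c);print("clock",c.round(),cv2.minAreaRect(k))
    b=((h[...,0]>15)&(h[...,0]<32)&(h[...,1]>130)&(h[...,2]>80)).astype(np.uint8)
    yy,xx=np.mgrid[:400,:640];b[(xx-c[0])**2+(yy-c[1])**2>60**2]=0
    print("bells",[(tuple(np.round(cv2.minEnclosingCircle(q)[0],1)),round(cv2.minEnclosingCircle(q)[1],1)) for q in cv2.findContours(b,0,1)[0] if cv2.contourArea(q)>30])
    c=px((444,343,30));m=(h[...,0]>100)&(h[...,0]<125)&(h[...,1]>110)
    k=blob(m,c);print("steel",c.round(),cv2.minAreaRect(k))
for h,P in((h1,P1),(h2,P2)): feats(h,P)
E
```

```text
clock: 2.48
eef_pos: [550.0, 231.8, 224.6]
tcp_rot: [-3.137, 0.004, 1.491]
contact_force: [-0.8, 0.3, 0.1]
opening: 0.995
grasp_force: 0.0
clock [373. 185.] ((370.0, 175.0), (50.0, 36.0), 90.0)
bells [((np.float64(374.0), np.float64(193.6)), 11.0), ((np.float64(374.6), np.float64(165.1)), 11.6)]
steel [269. 173.] ((261.31036376953125, 173.22415161132812), (31.907468795776367, 31.11962890625), 66.80140686035156)
clock [341.  91.] ((340.89605712890625, 84.01258087158203), (73.46322631835938, 43.0739860534668), 88.80650329589844)
bells [((np.float64(342.5), np.float64(102.2)), 15.8), ((np.float64(341.9), np.float64(58.7)), 16.4)]
steel [206.  86.] ((198.25001525878906, 80.75000762939453), (33.941123962402344, 30.405588150024414), 45.0)
```

View pics/w2.png

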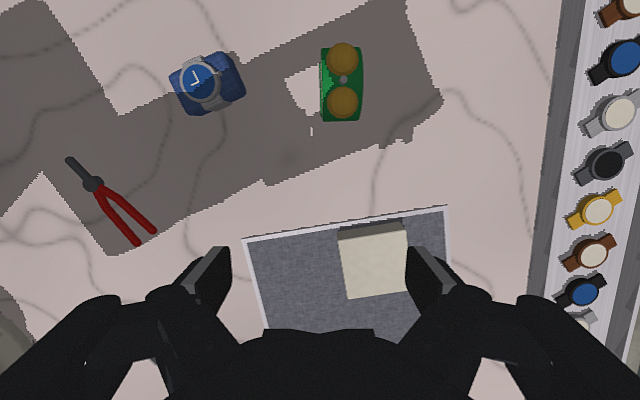

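Second wrist picture: bells at (342,102) and (342,59), steel dial about (201,83), mat's left edge from (244,240) to (447,207), square riser's top corners about (338,238), (405,229), (409,291) and (345,299).

```bash
python3 - <<'E'
from h import *
import pickle
P1,P2=[pickle.load(open(f'w{i}.pkl','rb')) for i in(1,2)]
A=tri([(P1,(374,193.6)),(P2,(342.5,102.2))]);B=tri([(P1,(374.6,165.1)),(P2,(341.9,58.7))])
print(A,B);v=B[0]-A[0];print("clock mid",(A[0]+B[0])/2,"axis",np.arctan2(v[1],v[0]), np.linalg.norm(v))
T=cams.camera_params("top")
print("dial",tri([(P1,(265.5,171)),(P2,(201.5,83.5))]), "clock top@z80",plane(T,[(206.5+.5+.5,168.3),(219.7,169)],82))
print("strap axis w2", plane(P2,[(172,92),(231,69)],20), "cushion corners@~25",plane(P2,[(180,116),(246,97),(240,62)],20))
q=plane(P2,[(338,238),(405,229),(409,291),(345,299)],34);print("sq",q.round(1),q.mean(0))
print("mat edge",plane(P2,[(244,240),(447,207)],4).round(1))
i=cv2.imread("pics/top0.png");cv2.imwrite("pics/mat.png",cv2.resize(i[115:222,262:395],None,fx=5.6,fy=5.6,interpolation=cv2.INTER_CUBIC))
E
```

```text
(array([577.85941221, 313.90508751,  72.7950869 ]), [0.027651098313368417, 0.02765109831348383]) (array([579.38045656, 349.03418183,  73.4490518 ]), [0.01636280700107472, 0.016362807001097105])
clock mid [578.61993439 331.46963467  73.12206935] axis 1.5275246481416982 35.16808942136772
dial (array([439.99041683, 345.95041544,  29.63129938]), [0.05143129348522349, 0.05143129348521909]) clock top@z80 [[578.35200156 344.74568524  82.        ]
 [576.83990547 310.3878128   82.        ]]
strap axis w2 [[403.94364793 341.7355917   20.        ]
 [469.45385898 358.79135767  20.        ]] cushion corners@~25 [[407.40963167 317.15209354  20.        ]
 [480.9494212  330.5220817   20.        ]
 [479.71004651 364.59643907  20.        ]]
sq [[567.3 169.4  34. ]
 [643.9 174.3  34. ]
 [648.6  94.1  34. ]
 [570.9  89.1  34. ]] [607.68703002 131.71738903  34.        ]
mat edge [[450.1 163.6   4. ]
 [703.5 187.    4. ]]
```

View pics/mat.png

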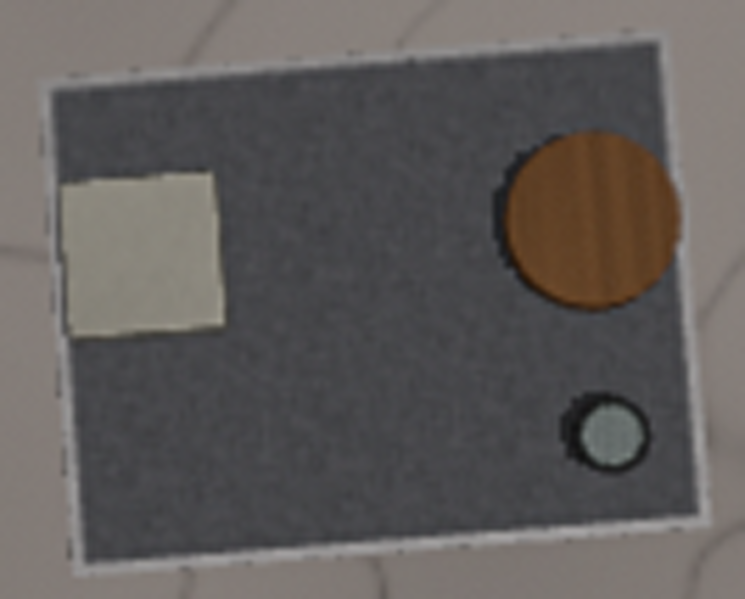

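Crop of top view: mat outer corners about (42,82), (664,38), (711,520), (75,575). Square riser's top corners are (62,184), (213,173), (225,325), (70,338); round riser's top centre (593,219); loupe (612,434).

```bash
python3 - <<'E'
from h import *
import pickle
P1=pickle.load(open('w1.pkl','rb'));P2=cams.camera_params('wrist');T=cams.camera_params("top");S=cams.camera_params("side")
im=np.ascontiguousarray(cams.grab_frame('wrist')[:,:,::-1]);cv2.imwrite('pics/w3.png',im);pickle.dump(P2,open('w3.pkl','wb'))
print(r.sense()["eef_pos"])
h=cv2.cvtColor(im,cv2.COLOR_BGR2HSV).astype(int)
b=((h[...,0]>15)&(h[...,0]<32)&(h[...,1]>130)&(h[...,2]>80)).astype(np.uint8);b[160:]=0;b[:,440:]=0
print("bells w3",[(np.round(cv2.minEnclosingCircle(q)[0],1),round(cv2.minEnclosingCircle(q)[1],1)) for q in cv2.findContours(b,0,1)[0] if cv2.contourArea(q)>30])
u=lambda L:[(262+(x+.5)/5.6-.5,115+(y+.5)/5.6-.5) for x,y in L]
m=plane(T,u([(42,82),(664,38),(711,520),(75,575)]),4);print("mat",m.round(1),m.mean(0).round(1))
q=plane(T,u([(62,184),(213,173),(225,325),(70,338)]),34);print("sq",q.round(1),q.mean(0).round(1))
rc=plane(T,u([(593,219)]),34);print("round",rc.round(1),"loupe",plane(T,u([(612,434)]),32).round(1))
e=[m[0]-m[1],m[3]-m[2],q[0]-q[1],q[3]-q[2],q.mean(0)-rc[0]];print("y-dirs",[round(np.arctan2(-v[0],v[1]),3) for v in e],np.linalg.norm(e[4]))
print("x-dirs",[round(np.arctan2(v[1],v[0]),3) for v in(m[0]-m[3],m[1]-m[2],q[0]-q[3],q[1]-q[2])])
c=lambda x,y,x0,y0:(x0+(x+.5)/6-.5,y0+(y+.5)/6-.5)
for n,tp,wp in(("bellA",c(208,145,185,145),(374,193.6)),("bellB",c(135,141,185,145),(374.6,165.1)),("dial",c(150,435,185,145),(265.5,171))):
    print(n,tri([(T,tp),(P1,wp)]))
E
```

```text
[550.44553007 235.28724862 227.55384788]
bells w3 [(array([342.1, 104.7]), 15.5), (array([341.3,  62. ]), 16.3)]
mat [[ 703.4  187.     4. ]
 [ 731.3 -137.3    4. ]
 [ 480.5 -163.8    4. ]
 [ 446.7  163.6    4. ]] [590.5  12.4   4. ]
sq [[645.3 171.2  34. ]
 [652.   94.3  34. ]
 [574.5  86.6  34. ]
 [566.7 165.2  34. ]] [609.6 129.3  34. ]
round [[631.4 -98.8  34. ]] loupe [[ 522.6 -109.8   32. ]]
y-dirs [np.float64(0.086), np.float64(0.103), np.float64(0.086), np.float64(0.099), np.float64(0.095)] 229.21069854862955
x-dirs [np.float64(0.091), np.float64(0.105), np.float64(0.077), np.float64(0.099)]
bellA (array([578.14466685, 313.90901267,  72.69478452]), [0.2933004523361316, 0.2933004523362654])
bellB (array([579.86632587, 348.77466594,  71.54531302]), [0.1191947663996406, 0.11919476639967387])
dial (array([442.71356923, 346.76630393,  38.72759702]), [1.0884248350917576, 1.0884248350917154])
```

```bash
M="python3 -m handwheel"; python3 -c "
from h import *
go(579,331.5,150,1.528)"
```

```text
t 2.6 d_tool [98.3 20.8 77.5] rz -0.038
```

```bash
M="python3 -m handwheel"; $M '0 0 0 33 7 26 1;0 0 0 33 7 26 1;0 0 0 33 7 26 1;0 0 -0.038 0 0 0 1;0 0 0 0 0 0 1' >/dev/null;  $M '0 0 0 0 0 0 1;0 0 0 0 0 0 1'; python3 -c "
from h import *
go(579,331.5,50,1.528)
cv2.imwrite('pics/w4.png',cams.grab_frame('wrist')[:,:,::-1])"
```

```text
clock: 3.17
eef_pos: [579.1, 331.4, 153.4]
tcp_rot: [3.14, -0.001, 1.528]
contact_force: [0.2, 0.7, -0.5]
opening: 1.0
grasp_force: 0.0
t 3.2 d_tool [ -0.   -0.3 103.4] rz -0.0
```

View pics/w4.png

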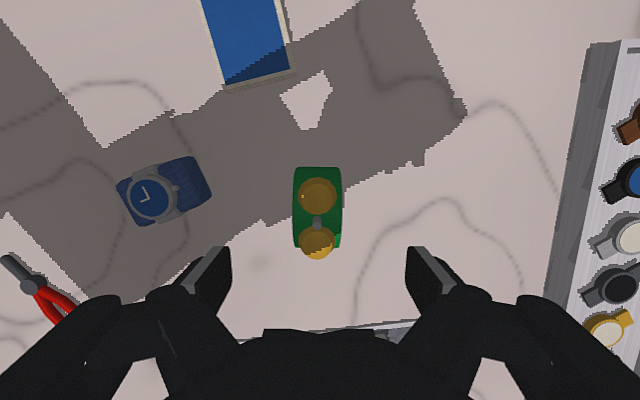

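The clock sits centred between the fingers (column 317, fingers at 222 and 415), so I'll descend and grip.

```bash
M="python3 -m handwheel"; $M '0 0 0 0 0 30 1;0 0 0 0 0 30 1;0 0 0 0 0 25 1;0 0 0 0 0 18 1;0 0 0 0 0 0 1' 60; $M '0 0 0 0 0 0 0;0 0 0 0 0 0 0;0 0 0 0 0 0 0;0 0 0 0 0 0 0;0 0 0 0 0 0 0'; $M '0 0 0 0 0 0 0;0 0 0 0 0 0 0';
```

```text
clock: 3.63
eef_pos: [577.2, 329.4, 46.5]
tcp_rot: [-3.138, 0.002, 1.527]
contact_force: [-1.6, -0.9, -1.2]
opening: 1.006
grasp_force: 0.0
clock: 4.05
eef_pos: [579.9, 331.6, 50.9]
tcp_rot: [3.139, -0.001, 1.528]
contact_force: [-0.8, -1.8, 8.9]
opening: 0.416
grasp_force: 61.6
clock: 4.22
eef_pos: [579.8, 331.5, 50.9]
tcp_rot: [3.139, -0.001, 1.528]
contact_force: [-0.7, -0.6, 8.6]
opening: 0.414
grasp_force: 61.5
```

```bash
M="python3 -m handwheel"; $M '0 0 0 0 0 -25 0;0 0 0 0 0 -35 0;0 0 0 0 0 -35 0;0 0 0 0 0 0 0'; python3 -c "
from h import *
go(631.4,-98.8,150,1.528)"
```

```text
clock: 4.55
eef_pos: [582.2, 333.0, 151.5]
tcp_rot: [3.133, -0.006, 1.528]
contact_force: [1.7, 1.4, -2.9]
opening: 0.413
grasp_force: 61.4
t 4.5 d_tool [-4.293e+02  6.770e+01 -3.000e-01] rz -0.0
```

```bash
M="python3 -m handwheel"; $M '0 0 0 -20 3 0 0;0 0 0 -35 5.6 0 0;0 0 0 -35 5.6 0 0;0 0 0 -35 5.6 0 0;0 0 0 -35 5.6 0 0' |tail -2;  $M '0 0 0 -35 5.6 0 0;0 0 0 -35 5.6 0 0;0 0 0 -35 5.6 0 0;0 0 0 -35 5.6 0 0;0 0 0 -35 5.6 0 0' |tail -2; $M '0 0 0 -35 5.6 0 0;0 0 0 -30 4.5 0 0;0 0 0 -20 3.5 0 0;0 0 0 -5 0.5 0 0;0 0 0 0 0 0 0' |tail -2;$M '0 0 0 0 0 0 0;0 0 0 0 0 0 0'; python3 - <<'E'
from h import *
go(631.4,-98.8,86,1.528)
P=cams.camera_params('wrist');im=np.ascontiguousarray(cams.grab_frame('wrist')[:,:,::-1]);cv2.imwrite('pics/w5.png',im)
cv2.imwrite('pics/t5.png',cams.grab_frame('top')[:,:,::-1])
import pickle;pickle.dump(P,open('w5.pkl','wb'))
E
```

```text
opening: 0.407
grasp_force: 61.2
opening: 0.416
grasp_force: 61.2
opening: 0.413
grasp_force: 61.2
clock: 5.97
eef_pos: [627.7, -95.3, 143.7]
tcp_rot: [-3.141, -0.0, 1.528]
contact_force: [-1.1, 0.6, -4.1]
opening: 0.414
grasp_force: 61.2
t 6.0 d_tool [-3.4  3.9 57.7] rz 0.0
```

View pics/w5.png

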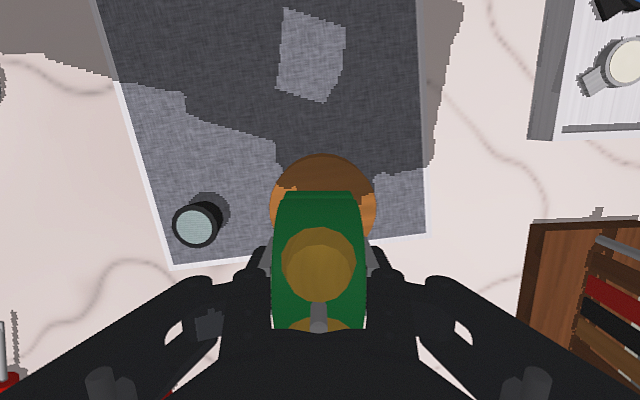

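Held clock: far bell at (320,265). Riser disc below it runs from (270,205) to (377,205), with its far edge at (322,154); the loupe at (197,225) is clear.

```bash
python3 - <<'E'
from h import *
import pickle
P=pickle.load(open('w5.pkl','rb'));T=cams.camera_params("top");W1=pickle.load(open('w1.pkl','rb'))
print("bell",plane(P,[(319.5,265)],72.5+92.8).round(1),"tcp 627.7 -95.3; in hand expected dy 17.4")
im=cv2.imread('pics/w5.png');h=cv2.cvtColor(im,cv2.COLOR_BGR2HSV).astype(int)
m=((h[...,0]>5)&(h[...,0]<18)&(h[...,1]>110));m[230:]=0
k=blob(m,(323,170));k=k[:,0,:]
# outer arc: points left/right/back, away from clock
y=k[:,1];arc=np.array([p for p in k if p[1]<200 and (p[1]<183 and (p[0]<275 or p[1]<175) or p[0]<272 or p[0]>374)])
w=plane(P,arc,34)[:,:2]
A=np.c_[2*w,np.ones(len(w))];s=np.linalg.lstsq(A,(w**2).sum(1),rcond=None)[0];print("riser fit",s[:2],np.sqrt(s[2]+s[:2]@s[:2]),len(w))
print("mat corners w5",plane(P,[(427,234),(172,268)],4).round(1))
E
```

```text
bell [[629.  -80.5 165.3]] tcp 627.7 -95.3; in hand expected dy 17.4
riser fit [630.80508804 -93.65039633] 41.59399897936497 90
mat corners w5 [[ 730.2 -135.1    4. ]
 [ 480.7 -160.3    4. ]]
```

```bash
M="python3 -m handwheel"; $M '0 0 0 -1.6 3.6 20 0;0 0 0 0 0 20 0;0 0 0 0 0 12 0;0 0 0 0 0 4 0;0 0 0 0 0 0 0' >/dev/null; $M '0 0 0 0 0 0 0;0 0 0 0 0 0 0;0 0 0 0 0 0 0'
```

```text
clock: 6.73
eef_pos: [632.3, -98.2, 89.1]
tcp_rot: [3.14, 0.0, 1.528]
contact_force: [0.8, -0.4, -3.3]
opening: 0.414
grasp_force: 61.2
```

```bash
M="python3 -m handwheel"; $M '0 0 0 0.5 -1 2 0;0 0 0 0 0 1 0;0 0 0 0 0 1 0;0 0 0 0 0 0 0;0 0 0 0 0 0 0'
```

```text
clock: 7.15
eef_pos: [630.6, -97.7, 84.9]
tcp_rot: [3.141, 0.0, 1.528]
contact_force: [-3.5, 1.0, 5.1]
opening: 0.414
grasp_force: 62.1
```

```bash
M="python3 -m handwheel"; $M '0 0 0 0 0 0 1;0 0 0 0 0 0 1;0 0 0 0 0 0 1;0 0 0 0 0 0 1;0 0 0 0 0 -10 1'; $M '0 0 0 0 0 -35 1;0 0 0 0 0 -40 1;0 0 0 0 0 -40 1;0 0 0 0 0 -40 1;0 0 0 0 0 -40 1'; python3 -c "
from h import *
go(440,310,280,1.9)"
```

```text
clock: 7.57
eef_pos: [629.4, -97.5, 92.6]
tcp_rot: [-3.139, -0.0, 1.528]
contact_force: [0.2, -0.7, -0.3]
opening: 1.001
grasp_force: 0.0
clock: 7.98
eef_pos: [630.2, -97.6, 291.8]
tcp_rot: [3.141, 0.0, 1.528]
contact_force: [0.5, -0.8, 0.1]
opening: 1.001
grasp_force: 0.0
t 8.0 d_tool [ 399.1 -207.6   11.7] rz -0.372
```

```bash
M="python3 -m handwheel"; $M '0 0 0 35 -20 0 1;0 0 0 35 -20 0 1;0 0 0 35 -20 0 1;0 0 0 35 -20 0 1;0 0 0 35 -20 0 1' |tail -1;  $M '0 0 0 35 -20 0 1;0 0 0 35 -20 0 1;0 0 0 35 -20 0 1;0 0 0 35 -20 0 1;0 0 0 35 -20 0 1' |tail -1; $M '0 0 0 35 -20 0 1;0 0 0.122 10 -20 15 1;0 0 0.122 0 -20 15 1;0 0 0.122 0 -20 15 1;0 0 0.122 0 0 15 1' |tail -1;$M '0 0 0.122 0 0 15 1;0 0 0.122 0 0 0 1;0 0 0.122 0 0 0 1;0 0 0.122 0 0 0 1;0 0 0.122 0 0 0 1' |tail -1;$M '0 0 0.11 0 0 0 1;0 0 0 0 0 0 1;0 0 0 0 0 0 1;0 0 0 0 0 0 1';  python3 - <<'E'
from h import *
go(365,320,180,0.32)
cv2.imwrite('pics/t6.png',cams.grab_frame('top')[:,:,::-1])
E
```

```text
grasp_force: 0.0
grasp_force: 0.0
grasp_force: 0.0
grasp_force: 0.0
clock: 9.98
eef_pos: [368.9, 316.3, 214.3]
tcp_rot: [-3.141, -0.0, 0.323]
contact_force: [0.7, -0.2, 0.0]
opening: 0.998
grasp_force: 0.0
t 10.0 d_tool [-2.6 -4.8 34.3] rz 0.003
```

```bash
cat > look.py <<'E'
from h import *
import pickle,sys
n=sys.argv[1];P=cams.camera_params('wrist');cv2.imwrite(f'pics/{n}.png',cams.grab_frame('wrist')[:,:,::-1]);pickle.dump(P,open(n+'.pkl','wb'))
E
M="python3 -m handwheel"; python3 look.py w6;  $M '0 0 0 25 -5 25 1;0 0 0 20 0 15 1;0 0 0 0 0 0 1;0 0 0 0 0 0 1;0 0 0 0 0 0 1';python3 look.py w7; python3 - <<'E'
import cv2,numpy as np
a=cv2.imread('pics/w6.png')[60:300,170:470];b=cv2.imread('pics/w7.png')[60:300,170:470]
t=cv2.imread('pics/t6.png')[120:220,330:420];t=cv2.resize(t,(270,300))
c=np.hstack([cv2.resize(a,(400,320)),cv2.resize(b,(400,320))]);d=np.zeros((300,800,3),np.uint8);d[:,:270]=t
cv2.imwrite('pics/c6.png',np.vstack([c,d])[:600])
E
```

```text
clock: 10.5
eef_pos: [409.6, 334.8, 174.0]
tcp_rot: [3.141, 0.001, 0.32]
contact_force: [0.1, 0.1, 0.4]
opening: 0.999
grasp_force: 0.0
```

View pics/c6.png

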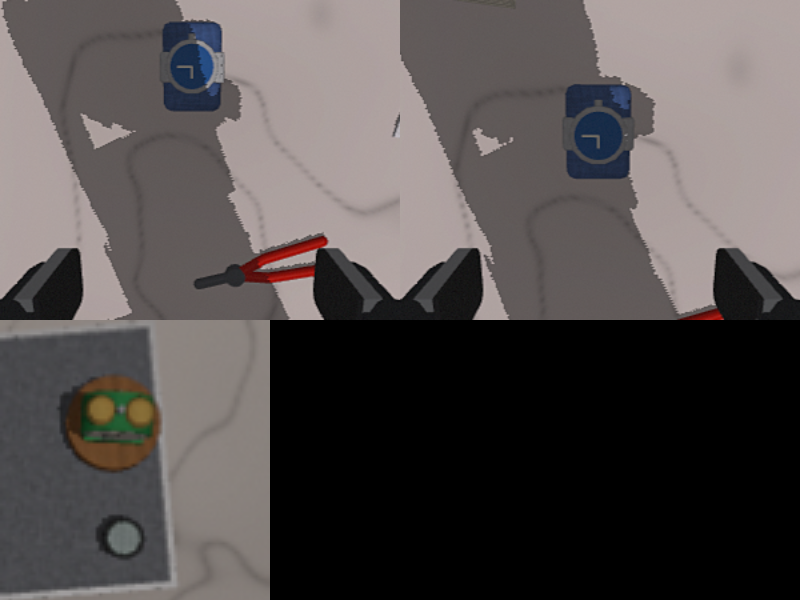

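Left: watch aligned with the fingers, its dial at w6 (314,109) and w7 (319,161). Bottom: clock upright on the round riser, bells at crop (101,410) and (141,411), disc centre (113,422).

```bash
python3 - <<'E'
from h import *
import pickle
A,B=[pickle.load(open(n+'.pkl','rb')) for n in("w6","w7")];T=cams.camera_params("top")
u=lambda x,y:(330+(x+.5)/3-.5,120+(y-320+.5)/3-.5)
print("clock",plane(T,[u(121,410)],34+74),"disc",plane(T,[u(113,422)],34))
f=lambda x,y:(170+(x+.5)/1.3333-.5,60+(y+.5)/1.3333-.5)
x,e=tri([(A,f(192,66)),(B,f(199,135))]);print("dial",x,e)
print("from B cushion mid at z22",plane(B,[f(198,131)],25), plane(B,[f(199,135)],45))
go(x[0],x[1],25,.32)
E
```

```text
clock [[632.29955575 -99.85302625 108.        ]] disc [[631.47452453 -98.41692641  34.        ]]
dial [443.42370102 345.11475637  44.86938731] [0.19704119428958655, 0.1970411942894417]
from B cushion mid at z22 [[443.62237022 345.65306534  25.        ]] [[443.52017188 344.94065578  45.        ]]
t 10.6 d_tool [ 35.4   1.  149.3] rz 0.0
```

```bash
M="python3 -m handwheel"; $M '0 0 0 35.4 1 10 1;0 0 0 0 0 38 1;0 0 0 0 0 38 1;0 0 0 0 0 35 1;0 0 0 0 0 20 1'>/dev/null; $M '0 0 0 0 0 6.5 1;0 0 0 0 0 0 1;0 0 0 0 0 0 0;0 0 0 0 0 0 0;0 0 0 0 0 0 0'; $M '0 0 0 0 0 0 0;0 0 0 0 0 0 0;0 0 0 0 0 0 0'; python3 -c "
from h import *
n=(np.array([608.7,130])+[631.4,-98.6])/2;print(n)
u=np.array([608.7-631.4,228.6]);u/=np.linalg.norm(u);print(np.array([608.7,130])-115*u)
go(620,15.7,150,1.66)"
```

```text
clock: 11.38
eef_pos: [444.9, 346.2, 28.4]
tcp_rot: [-3.141, -0.003, 0.32]
contact_force: [-0.1, 0.3, 0.4]
opening: 0.604
grasp_force: 0.0
clock: 11.63
eef_pos: [445.0, 346.1, 28.5]
tcp_rot: [-3.141, -0.003, 0.32]
contact_force: [-1.3, -0.5, 8.8]
opening: 0.55
grasp_force: 61.6
[620.05  15.7 ]
[620.06362196  15.56282031]
t 11.6 d_tool [  62.6  368.6 -121.7] rz -1.34
```

```bash
M="python3 -m handwheel"; $M '0 0 0 0 0 -25 0;0 0 0 0 0 -35 0;0 0 0 0 0 -35 0;0 0 0 2 15 -26 0;0 0 0 6 35 0 0' |tail -2; $M '0 0 0 6 35 0 0;0 0 0 6 35 0 0;0 0 0 6 35 0 0;0 0 0 6 35 0 0;0 0 0 6 35 0 0' |tail -1; $M '0 0 0 6 35 0 0;0 0 0 6 35 0 0;0 0 0 6 35 0 0;0 0 0 6 35 0 0;0 0 0 0 4 0 0' |tail -1;  $M '0 0 -0.12 0 0 0 0;0 0 -0.12 0 0 0 0;0 0 -0.12 0 0 0 0;0 0 -0.12 0 0 0 0;0 0 -0.12 0 0 0 0' |tail -1;  $M '0 0 -0.12 0 0 0 0;0 0 -0.12 0 0 0 0;0 0 -0.12 0 0 0 0;0 0 -0.12 0 0 0 0;0 0 -0.12 0 0 0 0' |tail -1; $M '0 0 -0.12 0 0 0 0;0 0 -0.02 0 0 0 0;0 0 0 0 0 0 0;0 0 0 0 0 0 0'; python3 -c "
from h import *
go(620,15.6,50,1.66)"
```

```text
opening: 0.55
grasp_force: 62.5
grasp_force: 62.5
grasp_force: 62.5
grasp_force: 62.5
grasp_force: 62.5
clock: 14.05
eef_pos: [618.8, 14.7, 147.9]
tcp_rot: [3.141, 0.0, 1.656]
contact_force: [-0.1, -0.2, -1.7]
opening: 0.554
grasp_force: 62.5
t 14.1 d_tool [ 0.8  1.2 97.9] rz -0.004
```

```bash
M="python3 -m handwheel"; $M '0 0 0 2 1 38 0;0 0 0 0 0 38 0;0 0 0 0 0 25 0;0 0 0 0 0 9 0;0 0 0 0 0 0 0' >/dev/null; $M '0 0 0 0 0 3 0;0 0 0 0 0 0 0;0 0 0 0 0 0 0;0 0 0 0 0 0 0'
```

```text
clock: 14.8
eef_pos: [620.7, 16.6, 36.1]
tcp_rot: [3.139, 0.0, 1.659]
contact_force: [-0.5, -0.5, -2.0]
opening: 0.552
grasp_force: 62.6
```

```bash
M="python3 -m handwheel"; $M '0 0 0 0 0 2 0;0 0 0 0 0 1 0;0 0 0 0 0 0.5 0;0 0 0 0 0 0 0;0 0 0 0 0 0 0'
```

```text
clock: 15.22
eef_pos: [620.2, 16.6, 32.5]
tcp_rot: [3.14, 0.0, 1.66]
contact_force: [-3.2, -0.3, 11.4]
opening: 0.551
grasp_force: 64.2
```

```bash
M="python3 -m handwheel"; $M '0 0 0 0 0 0 1;0 0 0 0 0 0 1;0 0 0 0 0 0 1;0 0 0 0 0 -10 1;0 0 0 0 0 -30 1'; $M '0 0 0 0 0 -40 1;0 0 0 0 0 -40 1;0 0 0 0 0 -40 1;0 0 0 0 0 -40 1;0 0 0 0 0 -40 1'; python3 -c "
from h import *
T=cams.camera_params('top');c=lambda x,y:(425+(x-300+.5)/6-.5,150+(y+.5)/6-.5)
q=plane(T,[c(365,125),c(512,47),c(565,152),c(410,225)],40);print(q.round(1),q.mean(0))
print('black',plane(T,[c(745,250)],45),'gold',plane(T,[c(405,485)],45))
go(619,-415,215,2.01)"
```

```text
clock: 15.63
eef_pos: [616.7, 16.5, 68.0]
tcp_rot: [-3.134, -0.0, 1.66]
contact_force: [-0.6, -0.4, 0.4]
opening: 0.999
grasp_force: 0.0
clock: 16.05
eef_pos: [619.1, 16.6, 273.8]
tcp_rot: [3.141, 0.0, 1.66]
contact_force: [1.9, -0.2, 0.4]
opening: 1.002
grasp_force: 0.0
[[ 586.5 -291.6   40. ]
 [ 625.  -362.2   40. ]
 [ 575.5 -387.6   40. ]
 [ 539.6 -313.2   40. ]] [ 581.66387877 -338.65083307   40.        ]
black [[ 530.18504057 -473.32220321   45.        ]] gold [[ 417.55929125 -310.34673104   45.        ]]
t 16.1 d_tool [-429.8  -38.5   58.8] rz -0.35
```

```bash
M="python3 -m handwheel"; $M '0 0 0 -35 -3 0 1;0 0 0 -35 -3 0 1;0 0 0 -35 -3 0 1;0 0 0 -35 -3 0 1;0 0 0 -35 -3 0 1' |tail -1;$M '0 0 0 -35 -3 0 1;0 0 0 -35 -3 0 1;0 0 0 -35 -3 10 1;0 0 0 -35 -3 10 1;0 0 0 -35 -3 10 1' |tail -1;$M '0 0 0 -35 -3 10 1;0 0 0 -35 -3 10 1;0 0 -0.12 -10 -2 8 1;0 0 -0.12 0 0 0 1;0 0 -0.11 0 0 0 1' |tail -1;$M '0 0 0 0 0 0 1;0 0 0 0 0 0 1;0 0 0 0 0 0 1'; python3 look.py w8; $M '0 0 0 25 0 25 1;0 0 0 20 0 15 1;0 0 0 0 0 0 1;0 0 0 0 0 0 1;0 0 0 0 0 0 1';python3 look.py w9; python3 - <<'E'
from h import *
cv2.imwrite('pics/t9.png',cams.grab_frame('top')[:,:,::-1])
a=cv2.imread('pics/w8.png')[20:300,170:470];b=cv2.imread('pics/w9.png')[20:300,170:470]
t=cv2.imread('pics/t9.png')[120:220,265:400]
d=np.zeros((226,800,3),np.uint8);d[:,:305]=cv2.resize(t,(305,226))
cv2.imwrite('pics/c9.png',np.vstack([np.hstack([cv2.resize(a,(400,373)),cv2.resize(b,(400,373))]),d]))
E
```

```text
grasp_force: 0.0
grasp_force: 0.0
grasp_force: 0.0
clock: 17.55
eef_pos: [620.1, -414.9, 213.5]
tcp_rot: [3.141, 0.0, 2.006]
contact_force: [-0.0, -0.4, 0.3]
opening: 0.998
grasp_force: 0.0
clock: 18.02
eef_pos: [601.8, -374.8, 174.1]
tcp_rot: [3.141, 0.002, 2.009]
contact_force: [-0.1, 0.1, 1.1]
opening: 1.004
grasp_force: 0.0
```

View pics/c9.png

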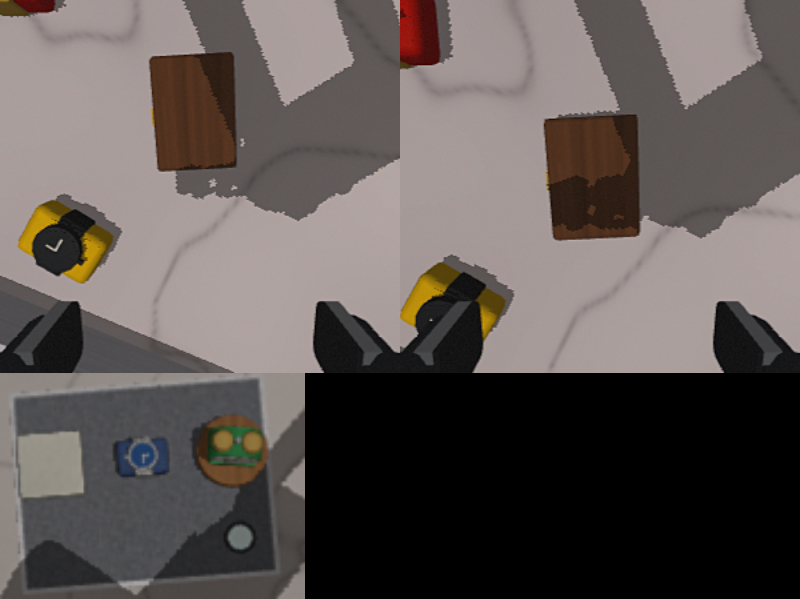

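Box top corners in crop: w8 (150,57), (233,53), (236,165), (158,170); w9 (145,120), (237,115), (239,235), (153,240). The black watch is clear. The steel watch's dial is at (143,456), midway between the risers.

```bash
python3 - <<'E'
from h import *
import pickle
A,B=[pickle.load(open(n+'.pkl','rb')) for n in("w8","w9")];T=cams.camera_params("top")
f=lambda p:(170+(p[0]+.5)/1.3333-.5,20+(p[1]+.5)/1.3333-.5)
a=[(150,57),(233,53),(236,165),(158,170)];b=[(145,120),(237,115),(239,235),(153,240)]
q=np.array([tri([(A,f(x)),(B,f(y))])[0] for x,y in zip(a,b)]);print(q.round(1),q.mean(0))
w=plane(B,[f(x) for x in b],40);c=w.mean(0);print(w.round(1),c)
print([round(np.arctan2(v[1],v[0]),3) for v in(w[1]-w[0],w[2]-w[3],q[1]-q[0],q[2]-q[3])], "long",[round(np.arctan2(v[1],v[0])-np.pi/2,3) for v in(w[0]-w[3],w[1]-w[2])])
print("steel",plane(T,[(265+(143.5)/2.26-.5,120+83.5/2.26-.5)],50))
go(c[0],c[1],28,2.01)
E
```

```text
[[ 539.3 -319.1   39.1]
 [ 590.6 -291.5   35.3]
 [ 626.2 -360.2   40.4]
 [ 575.  -388.    40.4]] [ 582.77542404 -339.67919191   38.78931605]
[[ 539.5 -319.    40. ]
 [ 590.3 -291.9   40. ]
 [ 626.2 -360.3   40. ]
 [ 574.9 -388.2   40. ]] [ 582.72840503 -339.84562929   40.        ]
[np.float64(0.49), np.float64(0.498), np.float64(0.493), np.float64(0.498)] long [np.float64(0.473), np.float64(0.482)]
steel [[619.66495378  12.92684745  50.        ]]
t 18.1 d_tool [ 40.6  -2.5 146.2] rz -0.001
```

```bash
M="python3 -m handwheel"; $M '0 0 0 40.6 -2.5 10 1;0 0 -0.047 0 0 38 1;0 0 0 0 0 38 1;0 0 0 0 0 33 1;0 0 0 0 0 20 1'>/dev/null; $M '0 0 0 0 0 7 1;0 0 0 0 0 0 1;0 0 0 0 0 0 0;0 0 0 0 0 0 0;0 0 0 0 0 0 0' 80; $M '0 0 0 0 0 0 0;0 0 0 0 0 0 0;0 0 0 0 0 0 0'; python3 -c "
from h import *
u=np.array([np.cos(.094),np.sin(.094)]);c=np.array([608.7,130])-110*u;print(c)
go(*c,150,1.665)"
```

```text
clock: 18.95
eef_pos: [583.2, -339.9, 29.7]
tcp_rot: [3.139, 0.004, 2.057]
contact_force: [1.2, -0.1, -0.6]
opening: 0.686
grasp_force: 85.8
clock: 19.2
eef_pos: [583.0, -339.9, 29.5]
tcp_rot: [3.139, 0.004, 2.057]
contact_force: [-0.3, -0.0, 7.2]
opening: 0.692
grasp_force: 87.2
[499.18562226 119.67522065]
t 19.2 d_tool [ 445.1  140.7 -121.8] rz 0.392
```

```bash
M="python3 -m handwheel"; $M '0 0 0 0 0 -20 0;0 0 0 0 0 -35 0;0 0 0 0 0 -38 0;0 0 0 5 1 -38 0;0 0 0 20 6 0 0' |tail -2; $M '0 0 0 35 11 0 0;0 0 0 35 11 0 0;0 0 0 35 11 0 0;0 0 0 35 11 0 0;0 0 0 35 11 0 0' |tail -1; $M '0 0 0 35 11 0 0;0 0 0 35 11 0 0;0 0 0 35 11 0 0;0 0 0 35 11 0 0;0 0 0 35 11 0 0' |tail -1;  $M '0 0 0 35 11 0 0;0 0 0 25 11 0 0;0 0 0 10 2 0 0;0 0 0.12 0 0 0 0;0 0 0.12 0 0 0 0' |tail -1; $M '0 0 0.12 0 0 0 0;0 0 0.032 0 0 0 0;0 0 0 0 0 0 0;0 0 0 0 0 0 0;0 0 0 0 0 0 0'; python3 -c "
from h import *
go(499.2,119.7,60,1.665)"
```

```text
opening: 0.686
grasp_force: 86.8
grasp_force: 86.7
grasp_force: 86.7
grasp_force: 86.5
clock: 21.28
eef_pos: [498.4, 120.2, 158.3]
tcp_rot: [3.141, 0.0, 1.666]
contact_force: [0.1, -0.9, -2.1]
opening: 0.687
grasp_force: 86.5
t 21.3 d_tool [-0.6  0.7 98.4] rz 0.001
```

```bash
M="python3 -m handwheel"; $M '0 0 0 -0.6 0.7 38 0;0 0 0 0 0 38 0;0 0 0 0 0 30 0;0 0 0 0 0 12 0;0 0 0 0 0 0 0' >/dev/null; $M '0 0 0 0 0 3 0;0 0 0 0 0 0 0;0 0 0 0 0 0 0;0 0 0 0 0 0 0'
```

```text
clock: 22.03
eef_pos: [499.9, 120.1, 38.3]
tcp_rot: [3.139, -0.0, 1.665]
contact_force: [-0.5, -0.4, -2.5]
opening: 0.688
grasp_force: 86.5
```

```bash
M="python3 -m handwheel"; $M '0 0 0 0 0 3 0;0 0 0 0 0 1.5 0;0 0 0 0 0 0.8 0;0 0 0 0 0 0 0;0 0 0 0 0 0 0';
```

```text
clock: 22.45
eef_pos: [499.7, 120.1, 33.5]
tcp_rot: [3.14, -0.0, 1.665]
contact_force: [-5.0, -1.3, 21.2]
opening: 0.687
grasp_force: 89.5
```

```bash
M="python3 -m handwheel"; $M '0 0 0 0 0 0 1;0 0 0 0 0 0 1;0 0 0 0 0 0 1;0 0 0 0 0 -10 1;0 0 0 0 0 -30 1'|tail -6; $M '0 0 0 0 0 -40 1;0 0 0 0 0 -40 1;0 0 0 0 0 -40 1;0 0 0 0 0 -30 1;0 0 0 0 0 0 1'|tail -1; python3 -c "
from h import *
go(339,-343,215,.4)"
```

```text
clock: 22.87
eef_pos: [496.6, 119.3, 69.5]
tcp_rot: [-3.135, 0.001, 1.665]
contact_force: [-0.6, 0.5, -0.2]
opening: 0.999
grasp_force: 0.0
grasp_force: 0.0
t 23.3 d_tool [-446.4 -206.1   10.9] rz 1.265
```

```bash
M="python3 -m handwheel"; $M '0 0 0 -34 -16 0 1;0 0 0 -34 -16 0 1;0 0 0 -34 -16 0 1;0 0 0 -34 -16 0 1;0 0 0 -34 -16 0 1'|tail -1;  $M '0 0 0 -34 -16 0 1;0 0 0 -34 -16 0 1;0 0 0 -34 -16 0 1;0 0 0 -34 -16 0 1;0 0 0 -34 -16 0 1'|tail -1; $M '0 0 0 -34 -16 0 1;0 0 0 -34 -16 5 1;0 0 0 -34 -14 5 1;0 0 0.12 0 0 0 1;0 0 0.12 0 0 0 1'|tail -1; $M '0 0 0.12 0 0 0 1;0 0 0.12 0 0 0 1;0 0 0.12 0 0 0 1;0 0 0.12 0 0 0 1;0 0 0.12 0 0 0 1'|tail -1; $M '0 0 0.12 0 0 0 1;0 0 0.12 0 0 0 1;0 0 0.12 0 0 0 1;0 0 0.065 0 0 0 1;0 0 0 0 0 0 1'|tail -1; $M '0 0 0 0 0 0 1;0 0 0 0 0 0 1;0 0 0 0 0 0 1'; python3 look.py w10; $M '0 0 0 25 0 25 1;0 0 0 15 0 15 1;0 0 0 0 0 0 1;0 0 0 0 0 0 1;0 0 0 0 0 0 1';python3 look.py w11; python3 - <<'E'
from h import *
cv2.imwrite('pics/t11.png',cams.grab_frame('top')[:,:,::-1])
a=cv2.imread('pics/w10.png')[20:300,170:470];b=cv2.imread('pics/w11.png')[20:300,170:470]
t=cv2.imread('pics/t11.png')[120:220,265:400]
d=np.zeros((226,800,3),np.uint8);d[:,:305]=cv2.resize(t,(305,226))
cv2.imwrite('pics/c11.png',np.vstack([np.hstack([cv2.resize(a,(400,373)),cv2.resize(b,(400,373))]),d]))
E
```

```text
grasp_force: 0.0
grasp_force: 0.0
grasp_force: 0.0
grasp_force: 0.0
grasp_force: 0.0
clock: 25.62
eef_pos: [335.4, -339.4, 211.7]
tcp_rot: [-3.142, 0.0, 0.402]
contact_force: [0.9, 0.6, -0.4]
opening: 1.0
grasp_force: 0.0
clock: 26.08
eef_pos: [372.1, -324.1, 172.2]
tcp_rot: [3.142, 0.0, 0.401]
contact_force: [1.2, -0.3, 0.9]
opening: 1.001
grasp_force: 0.0
```

View pics/c11.png

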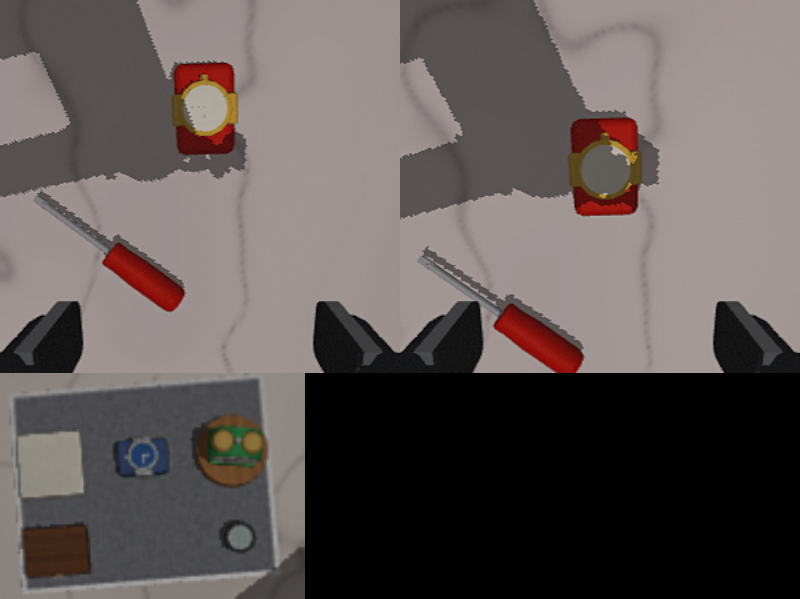

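Gold dial at w10 (205,108) and w11 (605,167), aligned with the fingers. Box squared up in front of the white riser, its top corners at crop (24,529), (86,525), (90,572), (27,578).

```bash
python3 - <<'E'
from h import *
import pickle
A,B=[pickle.load(open(n+'.pkl','rb')) for n in("w10","w11")];T=cams.camera_params("top")
f=lambda x,y:(170+(x+.5)/1.3333-.5,20+(y+.5)/1.3333-.5)
x,e=tri([(A,f(205,108)),(B,f(205,167))]);print(x,e,plane(B,[f(205,167)],45))
im=cv2.imread('pics/t11.png');h=cv2.cvtColor(im,cv2.COLOR_BGR2HSV).astype(int)
k=blob((h[...,0]<16)&(h[...,1]>90)&(h[...,2]<100),(290,199));b=cv2.minAreaRect(k);print(b,plane(T,[b[0]],44),plane(T,cv2.boxPoints(b),44).round(0))
g=lambda x,y:(265+(x+.5)/2.26-.5,120+(y+.5)/2.26-.5)
w=plane(T,[g(24,156),g(86,152),g(90,199),g(27,205)],44);print(w.round(1),w.mean(0))
go(x[0],x[1],27,.4)
E
```

```text
[ 418.48371313 -309.92840046   33.5922613 ] [0.10910752519741845, 0.10910752519754525] [[ 419.06614798 -309.34624448   45.        ]]
((289.5558166503906, 198.28172302246094), (21.16037368774414, 28.1425838470459), 85.91438293457031) [[500.82442566 118.8380922   44.        ]] [[527. 161.  44.]
 [534.  82.  44.]
 [475.  77.  44.]
 [468. 156.  44.]]
[[527.  159.5  44. ]
 [533.2  82.3  44. ]
 [474.9  76.2  44. ]
 [466.1 154.4  44. ]] [500.30240605 118.10614267  44.        ]
t 26.2 d_tool [ 48.4   4.6 145.6] rz -0.0
```

```bash
M="python3 -m handwheel"; $M '0 0 0 49 4 10 1;0 0 0 0 0 38 1;0 0 0 0 0 38 1;0 0 0 0 0 35 1;0 0 0 8 0 17 1'>/dev/null; $M '0 0 0 0 0 3 1;0 0 0 0 0 0 1;0 0 0 0 0 0 1'; python3 -c "
from h import *
go(419,-309.5,28,.4)"
```

```text
clock: 26.85
eef_pos: [418.8, -308.8, 33.7]
tcp_rot: [3.14, -0.001, 0.4]
contact_force: [-0.5, -0.0, -0.1]
opening: 0.999
grasp_force: 0.0
t 26.9 d_tool [-0.1  0.7  5.7] rz -0.0
```

```bash
M="python3 -m handwheel"; $M '0 0 0 0 0.7 5 1;0 0 0 0 0 0 0;0 0 0 0 0 0 0;0 0 0 0 0 0 0;0 0 0 0 0 0 0' 60 >/dev/null; $M '0 0 0 0 0 0 0;0 0 0 0 0 0 0;0 0 0 0 0 0 0'; $M '0 0 0 0 0 -20 0;0 0 0 0 0 -35 0;0 0 0 0 0 -38 0;0 0 0 0 0 -38 0;0 0 0 0 0 0 0'; python3 -c "
from h import *
go(500.5,118.8,160,.4)"
```

```text
clock: 27.52
eef_pos: [419.0, -309.0, 28.4]
tcp_rot: [3.141, -0.0, 0.4]
contact_force: [-2.6, 0.6, 8.5]
opening: 0.546
grasp_force: 61.2
clock: 27.93
eef_pos: [421.7, -310.9, 165.2]
tcp_rot: [3.133, -0.005, 0.4]
contact_force: [1.1, -1.3, 0.1]
opening: 0.551
grasp_force: 62.2
t 27.9 d_tool [ 239.8 -365.2    3.3] rz -0.0
```

```bash
M="python3 -m handwheel"; $M '0 0 0 11.5 -17.3 0 0;0 0 0 20 -30 0 0;0 0 0 20 -30 0 0;0 0 0 20 -30 0 0;0 0 0 20 -30 0 0'|tail -1; $M '0 0 0 20 -30 0 0;0 0 0 20 -30 0 0;0 0 0 20 -30 0 0;0 0 0 20 -30 0 0;0 0 0 20 -30 0 0'|tail -1; $M '0 0 0 20 -30 0 0;0 0 0 15 -23 0 0;0 0 0 10 -15 0 0;0 0 0 5 -7 0 0;0 0 0 0 0 0 0'|tail -1; $M '0 0 0 0 0 0 0;0 0 0 0 0 0 0';python3 -c "
from h import *
go(500.5,118.8,77,.4)"
```

```text
grasp_force: 62.1
grasp_force: 62.1
grasp_force: 62.1
clock: 29.35
eef_pos: [499.7, 118.0, 158.2]
tcp_rot: [3.141, 0.001, 0.399]
contact_force: [-0.0, -0.6, -1.4]
opening: 0.554
grasp_force: 62.1
t 29.4 d_tool [ 1.1 -0.4 81.2] rz -0.001
```

Release height: 28.4 + 44 = 72.4.

```bash
M="python3 -m handwheel"; $M '0 0 0 1 -0.4 35 0;0 0 0 0 0 30 0;0 0 0 0 0 12 0;0 0 0 0 0 3 0;0 0 0 0 0 0 0' >/dev/null; $M '0 0 0 0 0 2 0;0 0 0 0 0 0 0;0 0 0 0 0 0 0;0 0 0 0 0 0 0'
```

```text
clock: 30.1
eef_pos: [501.4, 119.9, 77.3]
tcp_rot: [3.141, -0.002, 0.4]
contact_force: [-0.1, -0.3, -1.2]
opening: 0.555
grasp_force: 62.1
```

```bash
M="python3 -m handwheel"; $M '0 0 0 -0.5 0.5 3 0;0 0 0 0 0 1 0;0 0 0 0 0 0.7 0;0 0 0 0 0 0 0;0 0 0 0 0 0 0'
```

```text
clock: 30.52
eef_pos: [500.7, 119.2, 72.4]
tcp_rot: [3.141, -0.0, 0.4]
contact_force: [-3.2, -1.6, 9.7]
opening: 0.549
grasp_force: 63.2
```

```bash
M="python3 -m handwheel"; $M '0 0 0 0 0 0 1;0 0 0 0 0 0 1;0 0 0 0 0 0 1;0 0 0 0 0 -10 1;0 0 0 0 0 -30 1'|tail -6; $M '0 0 0 0 0 -40 1;0 0 0 0 0 -40 1;0 0 0 0 0 -40 1;0 0 0 -40 0 0 1;0 0 0 -40 0 0 1'|tail -1; $M '0 0 0 -40 0 0 1;0 0 0 -40 0 0 1;0 0 0 0 0 0 1;0 0 0 0 0 0 1;0 0 0 0 0 0 1'; python3 - <<'E'
from h import *
t=cams.grab_frame('top')[:,:,::-1];cv2.imwrite('pics/t12.png',t);s=cams.grab_frame('side')[:,:,::-1]
cv2.imwrite('pics/c12.png',np.vstack([cv2.resize(t[110:225,260:400],(400,329)),cv2.resize(s[150:260,260:420],(400,275))[:270]]))
E
```

```text
clock: 30.93
eef_pos: [498.1, 118.7, 109.4]
tcp_rot: [-3.14, 0.007, 0.4]
contact_force: [-1.3, -0.8, -0.3]
opening: 0.998
grasp_force: 0.0
grasp_force: 0.0
clock: 31.77
eef_pos: [354.1, 57.1, 232.7]
tcp_rot: [3.141, -0.002, 0.399]
contact_force: [0.6, 0.4, -0.2]
opening: 1.001
grasp_force: 0.0
```

View pics/c12.png

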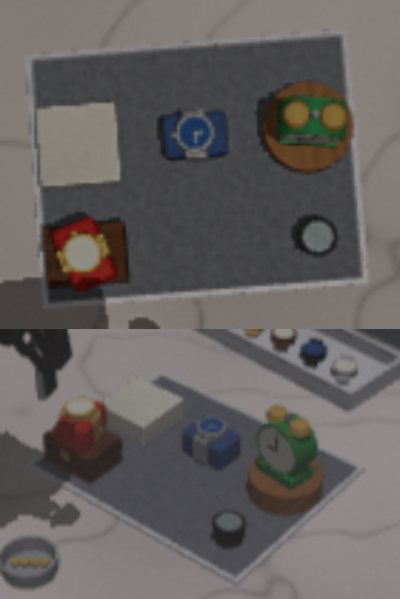

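All pieces stand upright in place: gold dial (84,252) on the box, steel dial (197,132) midway, clock on the disc, loupe unmoved at (317,236). A final numeric check.

```bash
python3 - <<'E'
from h import *
T=cams.camera_params("top");g=lambda x,y:(260+(x+.5)/2.857-.5,110+(y+.5)/2.861-.5)
print("gold",plane(T,[g(84,252)],89),"steel",plane(T,[g(197,132)],49),"bells",plane(T,[g(314,115)],108))
t=cv2.imread('pics/t12.png');h=cv2.cvtColor(t,cv2.COLOR_BGR2HSV).astype(int)
w=np.array([plane(T,[g(*p)],44)[0] for p in((46,224),(127,220),(129,285))]);print("box corners",w.round(1),((w[0]+w[2])/2).round(1))
E
```

```text
gold [[500.56675762 116.07892419  89.        ]] steel [[621.61255641  11.1910461   49.        ]] bells [[631.72952989 -98.73333242 108.        ]]
box corners [[529.2 158.3  44. ]
 [534.4  78.5  44. ]
 [470.7  75.4  44. ]] [499.9 116.8  44. ]
```

```bash
python3 -c "
from rig import r
print(r.sign_off())"
```

```text
the job is handed in; nothing more can be done
None
```

The job is handed in at about 32 s of the 106 s allowed: all four pieces measured within about 5 mm of their targets on the last camera check, and the loupe and black watch were left alone. The sign-off returned no verdict.

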